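Zero the photometer

TASK

Push the white light shield fully home over the black post on the photometer and let go of it; then take the stylus from its block, reach it down through the round hole and press the recessed zero key right down with it. Finish while still gripping the stylus and holding the key down, the shield still home; never press the key before the shield is home, leave the key in the square hole alone, and leave the other things on the bench where they are.

Things in the scene. Friction and masses are not known exactly. Their poses are not given: they have to be found in the camera images.
- meter: photometer, a low white box fixed to the bench, 140 mm (its x) x 190 mm (its y) x 60 mm high, flat top. Origin at the centre of its underside, z up. On the top panel: a black round post at (0, +58) mm, a round hole at (-30, -15) mm, a square hole at (-30, -62) mm, a flat display on its +x half towards -y. Its -x side faces the robot, turned by up to 0.4 rad
- post_foot (a point): centre of the foot of the black post, on the meter's top panel (60 mm above the bench). The post is 26 mm tall: 27 mm dia for its lower 18 mm, then tapering to 16 mm dia at its top
- round_hole (a point): centre of the mouth of the round hole (16 mm dia, level with the top panel), the hole nearer the post. The zero key lies inside: a flat 13.6 mm dia plunger whose face is 20 mm below the panel when not pressed
- square_hole (a point): centre of the mouth of the square hole (14 x 14 mm), the hole farther from the post, 47 mm from the round one; the reset key, to be left alone, lies 20 mm down inside it
- zero_key (a joint): travel of the zero key in the round hole, m: 0 up, 0.005 fully down. A spring returns it; it starts to move at about 1.8 N and is fully down at about 4.8 N
- reset_key (a joint): travel of the reset key in the square hole, m: 0 up, 0.005 fully down; same spring
- shield: light shield: a stiff white plastic sleeve closed at the top like a cap, 41 mm outer dia, 42 mm tall, 45 g or so; its bore is 30 mm dia and 36 mm deep, open below. Starts standing mouth down on the bench. Origin at the centre of its lower rim, z up. Home on the post, its lower rim rests on the meter's top panel (the post does not touch its roof)
- holder: white block fixed to the bench, 60 x 60 mm, 70 mm tall, with an 11 mm dia hole 66 mm deep in the middle of its top; the stylus stands in it. Origin at the centre of its underside
- stylus: stylus standing upright in the block, 126 mm long, 40 g or so. Origin at its lower tip (starts 8 mm above the bench), z along it to the handle's end. From the tip: steel rod 7 mm dia for 62 mm, a collar 18 mm dia from 62 to 66 mm (rests on the block's top), then a round grey handle 14 mm dia from 66 to 126 mm
- vial_a: small amber vial with a red cap, 22 mm dia, 42 mm tall, standing on the far side of the meter from the robot; bystander, origin under its centre
- vial_b: small white vial, 20 mm dia, 36 mm tall, standing beyond the light shield's starting place; bystander, origin under its centre
- vial_c: small amber vial with a black cap, 24 mm dia, 50 mm tall, standing beyond the stylus block; bystander, origin under its centre
- marker: marker pen lying down, 135 mm long along its x, 13 mm thick; bystander, origin under its centre
- phone: phone lying flat, 76 x 152 x 11 mm; bystander, origin under its centre
- reagent: white bottle, 52 mm dia, 100 mm tall, standing at the back left; bystander, origin under its centre

How it is judged:
By the outcome, as a careful person would: the job done as asked, in the order asked, and still so for the second after the job is handed in, while the arm keeps its last pose, push and grip.
It also fails if it takes over 64 s, if anything falls off the work surface, if the arm or the gripper's body presses on something with over 40 N, if the wrist force passes 120 N, or if a joint passes its speed limit or range.

ROBOT

A 6-joint arm with a two-finger parallel gripper is mounted at the origin on the work surface. World frame = base frame: x ahead of the robot, y to its left, z up, the work surface at z = 0. Lengths are in m, angles in rad, forces in N, time in s.
With the tool pointing down it reaches from about 0.225 to 0.875 m from the base axis. Payload 3.4 kg.
Tool frame: the origin (TCP) lies midway between the tips of the shut fingers; the grasp point (between the pads) lies 19 mm behind it (manip.pinch_z is the distance from the TCP to the grasp point, in m); z points along the fingers, y is the line along which they close (so a half turn about z gives the same grasp; the last joint's range is limited). The gripper opens to 85 mm and grips with 20 to 120 N. Pads are 22 mm wide; open, the fingers measure 114 mm over their backs; the gripper's body (76 mm by 85 mm) begins 54 mm behind the grasp point. The pads swing forward as they close: fully open they stand 13 mm farther back than shut.
Start: joints at [-1.276, 0.276, 1.505, -0, 1.361, -0.121], TCP at [0.232, -0.526, 0.196] pointing down, gripper open.
Joint ranges: [-2.89, 2.89], [-0.75, 2.08], [0.22, 2.7], [-1.18, 4.32], [0.11, 2.71], [-2.7, 2.7]. Speed limits (rad/s): [2.57, 2.57, 3.14, 3.14, 3.14, 3.14].

INTERFACE

Orientations are given as a unit quaternion [w, x, y, z].
In Python, from rig import manip gives the robot as it stands.
- The arm moves only by the tool carry_out, never from a script. Its arguments are lists of equal length, an entry for each row: "delta_pos": the shift along the tool's x, y, z scaled (see below), a list of three; "turn": the turn, a rotation vector about the tool's x, y, z scaled (see below), a list of three; "claw": the closure, from -1 (fully open) to 1 (shut). A call has 1 to 12 rows; each row is the pose to reach, as a shift and turn from the pose commanded when the call began, along the tool's axes at that moment; what a row does not reach only later rows make up. The controller multiplies each number of a shift by 400 mm and each number of a turn by 30 degrees. A row lasts 1/10 s, in which the tool goes at most 50 mm and 8.59 degrees, less where a joint would pass 70% of its speed; a pose out of reach is approached as far as the arm can. A call with a number of a shift or a turn outside -1 to 1 is refused whole. A call with a gripper value outside its range is refused whole. The fingers move at their own pace and stop on an object; "force" is the grip in N (left out, the last holds). Time passes only in rows, so rows that repeat a pose let the fingers close. It gives the time, the measured TCP pose, the force, the opening and the grip force at its end, in the units of the state.
- manip.get_state(): the state, without advancing time (a new reading comes with each control period).
- manip.get_image(name): name is "scene" or "top" or "wrist"; returns a dict with "image" (480x640x3 uint8, red, green, blue), "z_map" (480x640 float32, m along the optical axis (not along the pixel's ray), 0 where there is no reading), "fx", "fy", "cx", "cy" (pixels), "k1" (the pictures are not rectified: a ray, as slopes to the right and down, at radius r is drawn at 1 + k1 r^2 times it, then the intrinsics apply), "world_to_cam" (4x4, takes a point from world to camera coordinates). Camera axes: x right, y down, z forward; pixel columns grow to the right and rows downward; lengths in m; the calibration is good to about 2 mm. A picture is of the moment at which its call begins.
- manip.sign_off(): hands the job in; it is judged then, once.
Trained networks look in the newest picture that a camera, given by its name, has taken for a name from the list of things; names that differ only in an ending like _2 or _b are one class to them, and where a whole thing is asked for, a point or a joint stands for the part that bears it (a point fixed in the world has none). Each returns a list of dicts, best first, with "score" (0 to 1); they miss things now and then, are a little off and sometimes report something else, mostly with a low value. They report only what shows in the picture. A call takes as long as a camera call.
- manip.spot_in(camera, query): "point" ([x, y, z] in m, in world coordinates, good to about 4 mm: the middle of the surface that is visible of it).
- manip.place_of(camera, query): "point" ([x, y, z] in m, in world coordinates, good to about 4 mm: a listed point, or the origin of a listed thing).
The state is a dict: "clock": time; "qpos": joint angles; "qd": joint speeds; "effort": joint torques, N m; "position": TCP position; "ee_rot": TCP orientation; "contact_force": force on the tool from outside, world axes, zero at the start; "moment": the same for the moment, N m; "width": finger opening in m; "gripper_force": force on a finger pad.
Only numpy, scipy, OpenCV 4.12 (cv2) and the standard library are available. Lean on these libraries where they do the work, as an engineer would, in place of code of your own. Each camera call takes 0.05 s, during which the arm holds its last target. There are 200 camera calls.

## Working session

There is one attempt and no reset: what is moved stays moved. The work goes in short steps, Python scripts to look and compute and a tool call to move; the robot and the scene stay as the last step left them, time stands still between calls to the robot, and variables do not carry over. Pictures are saved under pics/ and viewed, at most 10 in all, crops included, and the job is handed in when it is done.

Besides the shell and the picture viewer there is one more tool, called after "Emit:" as name(argument=value, ...) on one line, values as JSON. carry_out: Moves the arm, as the interface text tells. Shifts and turns lie within -1 to 1; 1 stands for 400 mm of shift or 30 degrees of turn. Its arguments: {"type":"object","properties":{"delta_pos":{"type":"array","items":{"type":"array","items":{"type":"number","minimum":-1,"maximum":1}}},"turn":{"type":"array","items":{"type":"array","items":{"type":"number","minimum":-1,"maximum":1}}},"claw":{"type":"array","items":{"type":"number"}},"force":{"type":"number"}},"required":["delta_pos","turn","claw"]}

```bash
mkdir -p pics; ls; cat > h.py <<'E'
import numpy as np, cv2
from rig import manip
def save(cam,name,im=None):
    im=im or manip.get_image(cam); cv2.imwrite(f'pics/{name}.png',im['image'][:,:,::-1]); return im
def cloud(im):
    z=im['z_map']; h,w=z.shape
    K=np.array([[im['fx'],0,im['cx']],[0,im['fy'],im['cy']],[0,0,1.]])
    u,v=np.meshgrid(np.arange(w,dtype=float),np.arange(h,dtype=float))
    p=cv2.undistortPoints(np.stack([u.ravel(),v.ravel()],1)[:,None],K,np.array([im['k1'],0,0,0.]))[:,0]
    c=np.c_[p*z.ravel()[:,None],z.ravel()]
    T=np.linalg.inv(im['world_to_cam'])
    P=c@T[:3,:3].T+T[:3,3]; P[z.ravel()==0]=np.nan
    return P.reshape(h,w,3)
E
python3 - <<'E'
from h import *
for c in ['top','scene']:
    im=save(c,c+'0')
    print(c,np.round(im['world_to_cam'],3).tolist(),im['fx'],im['k1'])
    for q in ['meter','post_foot','round_hole','square_hole','shield','holder','stylus','vial_a','marker','phone','reagent']:
        print(q,[(np.round(d['point'],4).tolist(),round(d['score'],2)) for d in manip.place_of(c,q)[:3]])
s=manip.get_state();print(s)
print(manip.pinch_z)
E
```

```text
pics
top [[-0.025, -1.0, -0.01, 0.024], [-0.996, 0.026, -0.083, 0.577], [0.084, 0.007, -0.996, 0.923], [0.0, 0.0, 0.0, 1.0]] 475.37804832466054 -0.02613438536640839
meter [([0.5772, 0.0375, 0.0026], 0.72)]
post_foot [([0.5895, 0.0901, 0.0592], 0.81)]
round_hole [([0.5422, 0.0307, 0.0609], 0.77)]
square_hole [([0.5293, -0.0219, 0.063], 0.96)]
shield [([0.4894, -0.2843, -0.0004], 0.62)]
holder [([0.4741, 0.2954, 0.0002], 0.89), ([0.5792, 0.0341, 0.0029], 0.38)]
stylus [([0.5869, 0.0908, 0.061], 0.57), ([0.4756, 0.2927, 0.0084], 0.52)]
vial_a [([0.5545, -0.2676, -0.0008], 0.59), ([0.5549, 0.2816, 0.0013], 0.56)]
marker [([0.4067, 0.1128, 0.0081], 0.74)]
phone [([0.6957, -0.2714, 0.0026], 0.9)]
reagent [([0.6926, 0.2281, -0.0008], 0.95)]
scene [[-0.812, 0.583, 0.017, 0.462], [0.315, 0.464, -0.828, -0.12], [-0.491, -0.667, -0.561, 1.459], [0.0, 0.0, 0.0, 1.0]] 578.9694636108994 0.026767567287958625
meter [([0.579, 0.0314, -0.0022], 0.62)]
post_foot [([0.5852, 0.0893, 0.0649], 0.8)]
round_hole [([0.5446, 0.0257, 0.0652], 0.55)]
square_hole [([0.5308, -0.0197, 0.0602], 0.65)]
shield [([0.48
[... 406 characters left out ...]
: array([-1.27597770e+00,  2.75896159e-01,  1.50492362e+00, -3.96685018e-05,
        1.36067833e+00, -1.21043100e-01]), 'qd': array([ 4.98614070e-04,  6.78314516e-04,  8.52886459e-05, -3.06274189e-04,
        6.64274246e-04,  4.20366818e-04]), 'effort': array([-7.92360788e-04, -4.16672015e+01, -2.46098560e+01, -6.50089823e-04,
        1.75060891e-04, -3.39224482e-05]), 'position': array([ 0.23225437, -0.52603911,  0.19572078]), 'ee_rot': array([ 4.87804939e-05,  9.78459298e-01,  2.06439821e-01, -1.52225461e-05]), 'contact_force': array([ 1.16803383, -0.32003382,  0.72380049]), 'moment': array([ 0.03959591,  0.02595483, -0.02374783]), 'gripper_force': 0.0, 'width': 0.08570444071934273}
0.0187
```

View pics/top0.png

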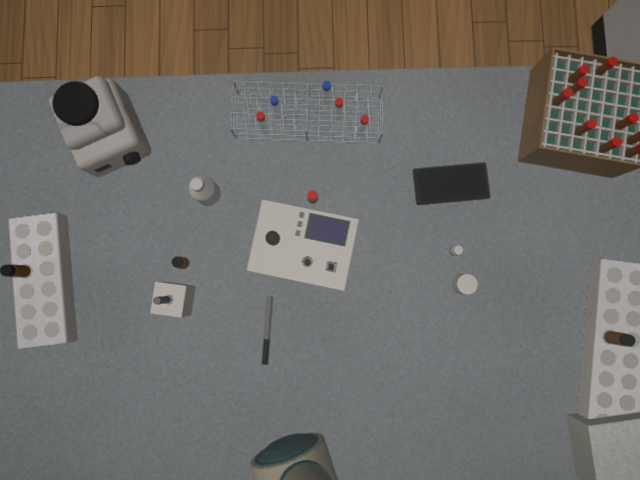

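```bash
cat >> h.py <<'E'
def topfit(P,zlo,zhi,c,r):
    m=(P[...,2]>zlo)&(P[...,2]<zhi)&(np.hypot(P[...,0]-c[0],P[...,1]-c[1])<r)
    q=P[m]; 
    if len(q)<5: return None
    rect=cv2.minAreaRect((q[:,:2]*1000).astype(np.float32)); (cx,cy),rad=cv2.minEnclosingCircle((q[:,:2]*1000).astype(np.float32))
    return len(q),'mean',np.round(q.mean(0)*1000,1),'zmed',round(np.median(q[:,2])*1000,1),'rect',np.round(np.r_[rect[0],rect[1],rect[2]],1),'circ',round(cx,1),round(cy,1),round(rad,1)
E
python3 - <<'E'
from h import *
for c in ['top','scene']:
    P=cloud(manip.get_image(c)); print(c)
    print('shield',topfit(P,.036,.05,(.489,-.283),.04))
    print('meter',topfit(P,.052,.068,(.578,.035),.13))
    print('post',topfit(P,.079,.095,(.588,.09),.03))
    print('holder',topfit(P,.062,.077,(.477,.294),.05))
    print('stylus',topfit(P,.12,.145,(.477,.294),.05))
E
```

```text
top
shield (364, 'mean', array([ 491.5, -283.2,   43.3]), 'zmed', np.float64(43.5), 'rect', array([ 491.3, -283.8,   40.2,   38.7,   88.3]), 'circ', 491.2, -283.8, 20.6)
meter (6921, 'mean', array([575. ,  32.4,  61.1]), 'zmed', np.float64(61.1), 'rect', array([575.4,  33.5, 190.3, 140.4,  76.8]), 'circ', 574.4, 33.6, 116.6)
post (141, 'mean', array([588. ,  89.4,  84.5]), 'zmed', np.float64(85.1), 'rect', array([588.4,  90. ,  25.4,  23.6,  62.6]), 'circ', 588.1, 90.1, 12.9)
holder (934, 'mean', array([476.9, 285.5,  70.4]), 'zmed', np.float64(70.4), 'rect', array([476.9, 288.1,  62. ,  60.3,  81.2]), 'circ', 476.5, 288.0, 41.9)
stylus (66, 'mean', array([477. , 287.2, 132.2]), 'zmed', np.float64(133.7), 'rect', array([476.6, 288.2,  14.1,  12.3,  88.2]), 'circ', 476.6, 288.4, 7.3)
scene
shield (143, 'mean', array([ 496.5, -277.9,   41.2]), 'zmed', np.float64(41.6), 'rect', array([ 4.953e+02, -2.789e+02,  3.890e+01,  4.100e+01,  1.000e-01]), 'circ', 494.8, -279.6, 21.9)
meter (4337, 'mean', array([583. ,  43.2,  59.9]), 'zmed', np.float64(60.1), 'rect', array([577.4,  34.5, 198.5, 142.2,  76.8]), 'circ', 577.4, 35.6, 118.7)
post (98, 'mean', array([592.9,  94.3,  83.8]), 'zmed', np.float64(84.2), 'rect', array([593. ,  93.1,  21.4,  22.4,  22.4]), 'circ', 591.3, 92.2, 13.0)
holder (889, 'mean', array([484.1, 296. ,  69.2]), 'zmed', np.float64(69.5), 'rect', array([478.5, 292.1,  63.8,  62.8,  80.7]), 'circ', 479.6, 293.2, 41.9)
stylus (91, 'mean', array([480.4, 293.2, 129.5]), 'zmed', np.float64(131.0), 'rect', array([479.3, 291.9,  14. ,  14.1,  62.4]), 'circ', 478.9, 292.3, 8.8)
```

The top view shows the meter at about (303,245), the post at (272,238), the round hole at (307,261) and the square hole at (331,267). The shield is at (467,284), the stylus block at (169,299). The network fits and depth fits agree, and the meter yaw is about -13°. I'll move above the shield next.

```bash
cat >> h.py <<'E'
from scipy.spatial.transform import Rotation as R
def go(t):
    s=manip.get_state(); w,x,y,z=s['ee_rot']; r=R.from_quat([x,y,z,w])
    print('delta/0.4:',np.round(r.inv().apply(np.array(t)-s['position'])/.4,4),'pos',np.round(s['position'],4),'F',np.round(s['contact_force'],1),'w',round(s['width'],4),'gf',round(s['gripper_force'],1),'t',s['clock'],'tilt z',np.round(r.apply([0,0,1]),3),'y',np.round(r.apply([0,1,0]),3))
E
python3 -c "
from h import *
go((.491,-.283,.14))"
```

```text
delta/0.4: [ 0.8371 -0.2946  0.1393] pos [ 0.2323 -0.5261  0.1957] F [-0.3 -0.3  0.3] w 0.0854 gf 0.0 t 1.3 tilt z [ 0. -0. -1.] y [ 0.404 -0.915  0.   ]
```

Emit:
carry_out(delta_pos=[[0.837,-0.295,0.139],[0.837,-0.295,0.139],[0.837,-0.295,0.139],[0.837,-0.295,0.139],[0.837,-0.295,0.139],[0.837,-0.295,0.139],[0.837,-0.295,0.139],[0.837,-0.295,0.139],[0.837,-0.295,0.139],[0.837,-0.295,0.139],[0.837,-0.295,0.139]], turn=[[0,0,0],[0,0,0],[0,0,0],[0,0,0],[0,0,0],[0,0,0],[0,0,0],[0,0,0],[0,0,0],[0,0,0],[0,0,0]], claw=[-1,-1,-1,-1,-1,-1,-1,-1,-1,-1,-1], force=30)

```text
clock: 2.4
position: [0.49, -0.2842, 0.1404]
ee_rot: [0.0, 0.979, 0.206, -0.0]
contact_force: [-1.0, -0.9, 0.4]
width: 0.0851
gripper_force: 0.0
```

```bash
python3 -c "
from h import *
im=save('wrist','w1'); P=cloud(im)
print('shield',topfit(P,.036,.05,(.489,-.283),.04))
print(manip.place_of('wrist','shield')[:1])
go((.4915,-.2833,.0285))"
```

```text
shield (1930, 'mean', array([ 491.9, -282. ,   42.1]), 'zmed', np.float64(42.2), 'rect', array([ 491.4, -282.3,   40.1,   39.7,   47.7]), 'circ', 491.0, -282.3, 20.5)
[{'point': [0.4915, -0.2817, 0.0004], 'score': 0.88}]
delta/0.4: [ 0.0044 -0.0008  0.2799] pos [ 0.49   -0.2842  0.1405] F [ 0.   0.1 -0.4] w 0.0854 gf 0.0 t 2.5 tilt z [ 0.    -0.001 -1.   ] y [ 0.402 -0.916  0.001]
```

View pics/w1.png

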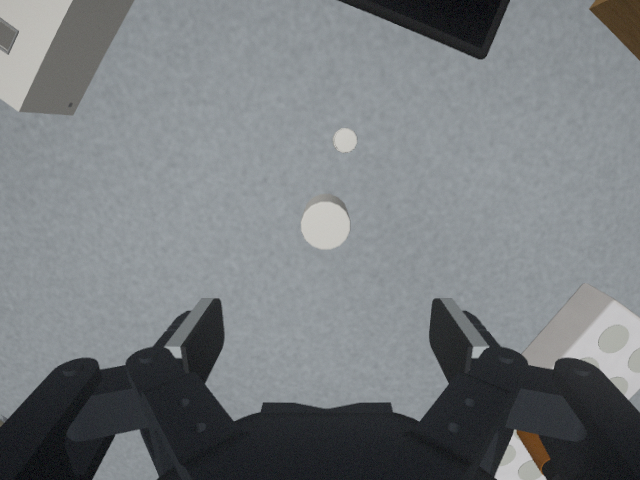

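The shield is at (325,225), ahead of and centred between the fingers, and clear of vial_b at (345,140). Next: descend and grip.

Emit:
carry_out(delta_pos=[[0.005,-0.0025,0.1],[0.005,-0.0025,0.2],[0.005,-0.0025,0.28],[0.005,-0.0025,0.328],[0.005,-0.0025,0.328],[0.005,-0.0025,0.328],[0.005,-0.0025,0.328],[0.005,-0.0025,0.328],[0.005,-0.0025,0.328],[0.005,-0.0025,0.328],[0.005,-0.0025,0.328],[0.005,-0.0025,0.328]], turn=[[0,0,0],[0,0,0],[0,0,0],[0,0,0],[0,0,0],[0,0,0],[0,0,0],[0,0,0],[0,0,0],[0,0,0],[0,0,0],[0,0,0]], claw=[-1,-1,-1,-1,-1,1,1,1,1,1,1,1], force=40)

```text
clock: 3.7
position: [0.4924, -0.2812, 0.0091]
ee_rot: [0.0, 0.978, 0.206, 0.0]
contact_force: [-0.3, 0.2, 0.3]
width: 0.0003
gripper_force: 0.0
```

Emit:
carry_out(delta_pos=[[0,0,-0.05],[0,0,-0.15],[0,0,-0.3],[0,0,-0.4],[0,0,-0.4],[0,0,-0.4]], turn=[[0,0,0],[0,0,0],[0,0,0],[0,0,0],[0,0,0],[0,0,0]], claw=[1,1,1,1,1,1])

```text
clock: 4.3
position: [0.493, -0.2816, 0.1704]
ee_rot: [0.001, 0.978, 0.206, 0.001]
contact_force: [-0.4, 0.6, 0.2]
width: 0.0005
gripper_force: 0.0
```

```bash
python3 -c "
from h import *
go((.5885,.0895,.17))
s=manip.get_state();p=s['position']
P=cloud(save('scene','s2')); print('shield',topfit(P,p[2]-.02,p[2]+.1,p[:2],.03))
P=cloud(save('wrist','w2')); print('shieldw',topfit(P,p[2]+.02,p[2]+.05,p[:2],.03))"
```

```text
delta/0.4: [ 5.933e-01 -7.521e-01 -2.000e-04] pos [ 0.493  -0.2816  0.1704] F [-0.4  0.6  0.2] w 0.0005 gf 0.0 t 4.3 tilt z [ 0.003 -0.002 -1.   ] y [ 0.404 -0.915  0.003]
shield (426, 'mean', array([ 500.5, -276.1,  242.7]), 'zmed', np.float64(244.8), 'rect', array([ 498. , -278.2,   31.7,   57.6,   40.6]), 'circ', 499.1, -277.2, 28.9)
shieldw (677, 'mean', array([ 500.1, -276.9,  215.3]), 'zmed', np.float64(215.8), 'rect', array([ 499.9, -276.9,    5.3,   27.2,   24.7]), 'circ', 498.1, -277.7, 13.6)
```

View pics/s2.png

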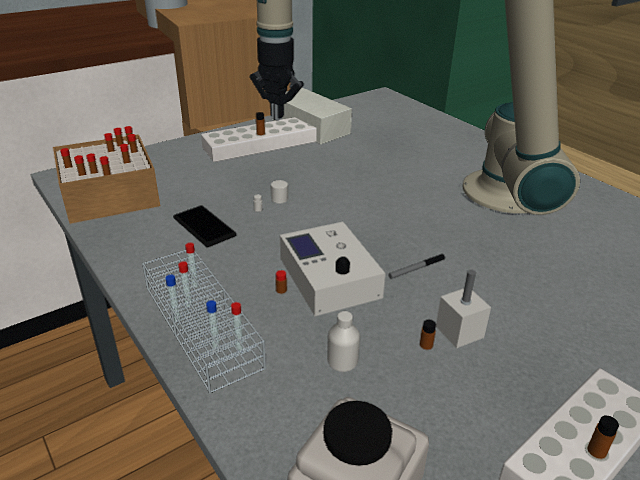

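The scene picture shows the shield still standing at (280,190) on the bench, with the gripper shut and empty at (277,110). The fingertips look higher than their reported height. I'll measure the fingers and shield before going on.

```bash
python3 - <<'E'
from h import *
s=manip.get_state();p=s['position'];print(s['clock'],p,s['qpos'])
for c in ['scene','top','wrist']:
    im=manip.get_image(c);P=cloud(im)
    print(c,'shield',topfit(P,.036,.05,(.49,-.283),.05), manip.place_of(c,'shield')[:1])
    for lo in np.arange(.06,.32,.02):
        f=topfit(P,lo,lo+.02,(.493,-.28),.08)
        if f: print('  z%.2f'%lo,f[0],f[2],f[6])
    T=im['world_to_cam'];q=T[:3,:3]@p+T[:3,3];print(' tcp px',im['fx']*q[0]/q[2]+im['cx'],im['fy']*q[1]/q[2]+im['cy'])
E
```

```text
4.4 [ 0.4913855  -0.28042371  0.16766065] [-6.41510473e-01  2.80582406e-01  1.56942719e+00 -6.56644412e-05
  1.29412595e+00  5.13441711e-01]
scene shield (141, 'mean', array([ 496.3, -278.7,   41.3]), 'zmed', np.float64(41.6), 'rect', array([ 494.2, -281.3,   43.7,   40.3,   30.2]), 'circ', 494.1, -280.1, 23.3) [{'point': [0.4885, -0.285, 0.0013], 'score': 0.81}]
  z0.20 79 [ 497.6 -274.4  212.9] [ 497.9 -274.    20.2   29.3   53.6]
  z0.22 114 [ 498.3 -273.5  230.1] [ 497.  -273.8   19.8   28.6   58.7]
  z0.24 209 [ 500.3 -275.   252.4] [ 496.4 -279.1   32.1   73.5   29.3]
  z0.26 333 [ 501.3 -277.   270.3] [ 494.9 -280.    35.3  106.6   22.5]
  z0.28 450 [ 499.6 -269.6  290.4] [ 498.5 -277.1   33.4  124.2   26. ]
  z0.30 372 [ 500.4 -269.1  309.9] [ 502.3 -273.4   32.    98.2   31.9]
 tcp px 278.79623418877674 134.5431544337652
top shield (362, 'mean', array([ 491.6, -283.2,   43.3]), 'zmed', np.float64(43.4), 'rect', array([ 491.2, -283.7,   40. ,   38.7,   88.9]), 'circ', 491.5, -283.5, 20.7) [{'point': [0.4909, -0.281, -0.0002], 'score': 0.95}]
  z0.20 16 [ 499.1 -275.6  213.1] 
[... 450 characters left out ...]
d (1618, 'mean', array([ 491.8, -282. ,   42.1]), 'zmed', np.float64(42.2), 'rect', array([ 491.2, -282.3,   40.1,   39. ,   23.4]), 'circ', 490.9, -282.3, 20.6) [{'point': [0.4887, -0.2781, 0.0011], 'score': 0.79}]
  z0.20 737 [ 499.8 -276.7  214.3] [ 499.6 -276.8    5.3   27.1   23.5]
  z0.22 1683 [ 499.8 -276.7  229.9] [ 494.7 -277.    22.7   23.1   77.9]
  z0.24 8756 [ 497.9 -278.1  253.7] [ 493.  -279.8   26.4   77.4   25. ]
  z0.26 18617 [ 499.2 -277.2  271.7] [ 496.1 -279.    27.6  111.    23.4]
  z0.28 33857 [ 502.4 -275.4  290. ] [ 497.9 -277.7   29.5  124.8   24.3]
  z0.30 3235 [ 509.5 -272.5  302.1] [ 508.4 -273.2    6.3   38.9   23.7]
 tcp px 326.83845177278374 274.11434454849274
```

View pics/w2.png

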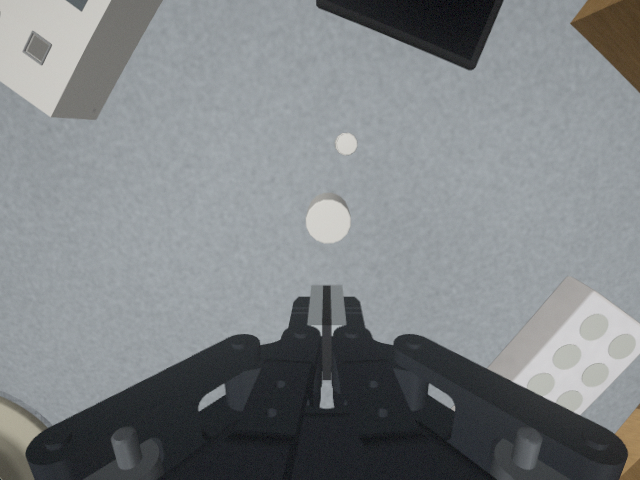

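The fingertips sit about 40 mm above the reported TCP, which explains the empty close above the shield (top at 42 mm). I'll measure that offset precisely.

```bash
python3 - <<'E'
from h import *
for c in ['scene','top','wrist']:
    P=cloud(manip.get_image(c)); p=manip.get_state()['position']
    m=(np.hypot(P[...,0]-p[0],P[...,1]-p[1])<.03)&(P[...,2]>.1)
    z=np.sort(P[m][:,2]); print(c,len(z),np.round((z-p[2])[[0,2,5,10,20,40]]*1000,1))
    e,n=np.histogram((z-p[2])*1000,bins=np.arange(20,90,3)); print(e)
go((.4912,-.2825,.02))
E
```

```text
scene 987 [34.7 35.5 37.  38.2 41.5 45.4]
[ 0  0  0  0  1  8  9 15 17 18 16 16 18 17 18 18 20 13 19 14 35 27 27]
top 204 [37.4 40.9 41.2 47.4 52.9 80. ]
[0 0 0 0 0 1 3 3 3 6 5 3 4 5 2 1 0 1 2 1 7 3 6]
wrist 34378 [39.5 39.9 40.  40.2 40.7 41.2]
[   0    0    0    0    0    0   31  145  188  216  193  245  257  269
  304  213  167  730  167  432 1054 1202 1147]
delta/0.4: [-0.0036  0.0025  0.3712] pos [ 0.4922 -0.2811  0.1685] F [ 0.5 -0.5 -0.4] w 0.0003 gf 0.0 t 4.85 tilt z [-0.001  0.    -1.   ] y [ 0.404 -0.915 -0.001]
```

Emit:
carry_out(delta_pos=[[0,0,0],[0,0,0.05],[0,0,0.1],[0,0,0.15],[0,0,0.2],[-0.003,0.002,0.25],[-0.003,0.002,0.3],[-0.003,0.002,0.3]], turn=[[0,0,0],[0,0,0],[0,0,0],[0,0,0],[0,0,0],[0,0,0],[0,0,0],[0,0,0]], claw=[-1,-1,-1,-1,-1,-1,-1,-1])

```text
clock: 5.65
position: [0.4896, -0.281, 0.0464]
ee_rot: [-0.002, 0.978, 0.206, -0.002]
contact_force: [-0.3, 0.2, -0.7]
width: 0.0851
gripper_force: 0.0
```

Emit:
carry_out(delta_pos=[[0,0,0.08],[0,0,0.14],[0,0,0.18],[0,0,0.18],[0,0,0.18],[0,0,0.18],[0,0,0.18],[0,0,0.18],[0,0,0.18],[0,0,0.18]], turn=[[0,0,0],[0,0,0],[0,0,0],[0,0,0],[0,0,0],[0,0,0],[0,0,0],[0,0,0],[0,0,0],[0,0,0]], claw=[-1,-1,-1,-1,1,1,1,1,1,1])

```text
clock: 6.65
position: [0.4925, -0.2831, -0.0215]
ee_rot: [0.001, 0.978, 0.206, 0.001]
contact_force: [0.1, -0.5, 6.7]
width: 0.04
gripper_force: 40.2
```

Emit:
carry_out(delta_pos=[[0,0,-0.05],[0,0,-0.15],[0,0,-0.3],[0,0,-0.4],[0,0,-0.45],[0,0,-0.45],[0,0,-0.45]], turn=[[0,0,0],[0,0,0],[0,0,0],[0,0,0],[0,0,0],[0,0,0],[0,0,0]], claw=[1,1,1,1,1,1,1])

```text
clock: 7.35
position: [0.4911, -0.282, 0.1568]
ee_rot: [-0.0, 0.978, 0.206, -0.0]
contact_force: [-1.1, 0.7, -1.1]
width: 0.0397
gripper_force: 40.6
```

```bash
python3 - <<'E'
from h import *
for c in ['scene','top','wrist']:
    im=save(c,'h'+c); P=cloud(im); s=manip.get_state(); p=s['position']
    rgb=im['image'].astype(int); br=(rgb.min(2)>120)
    m=(np.hypot(P[...,0]-p[0],P[...,1]-p[1])<.035)&(P[...,2]>.1)&br
    q=P[m]; z=(q[:,2]-p[2])*1000
    print(c,len(q),np.round(np.percentile(z,[0,2,10,50,90,98,100]),1),np.round(q.mean(0),4),np.round(q[:,:2].min(0),4),np.round(q[:,:2].max(0),4), topfit(P,.036,.05,(.49,-.283),.05))
    print([(np.round(d['point'],4),d['score']) for d in manip.place_of(c,'shield')[:2]])
go((.5885,.09,.165))
E
```

```text
scene 317 [ 22.7  24.2  28.9  56.6 213.5 219.5 245.2] [ 0.5021 -0.2686  0.2301] [ 0.4772 -0.2988] [ 0.5166 -0.2483] None
[(array([ 0.4878, -0.2823,  0.1801]), 0.86)]
top 86 [62.4 62.7 63.5 65.  66.8 67.6 68.1] [ 0.5035 -0.2766  0.2199] [ 0.4931 -0.2886] [ 0.51   -0.2639] None
[(array([ 0.4888, -0.2827,  0.1781]), 0.53), (array([0.5789, 0.0354, 0.0035]), 0.42)]
wrist 11186 [ 22.1  28.2  44.4  63.2  64.1  72.  128.9] [ 0.4949 -0.2786  0.2146] [ 0.47   -0.3076] [ 0.5128 -0.2478] None
[(array([ 0.4911, -0.2815,  0.1761]), 0.68)]
delta/0.4: [ 0.5988 -0.7519 -0.0231] pos [ 0.4908 -0.2819  0.1554] F [-0.3  0.2 -0.6] w 0.0395 gf 40.6 t 7.65 tilt z [-0.002  0.002 -1.   ] y [ 0.404 -0.915 -0.003]
```

View pics/hscene.png

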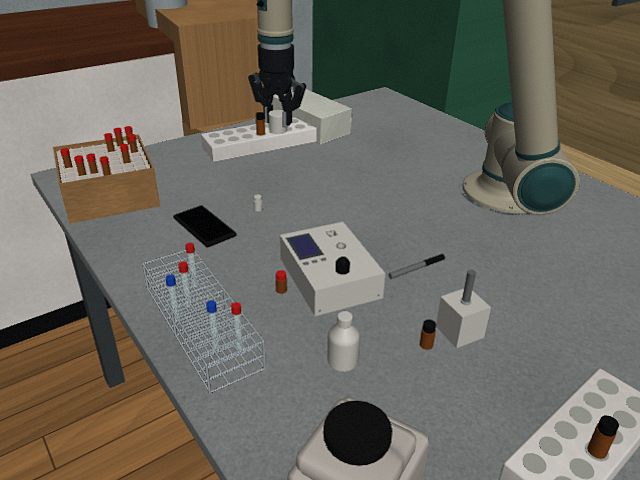

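The shield is held at (277,122), with its rim about 22 mm above the reported TCP. I'll carry it over the post.

Emit:
carry_out(delta_pos=[[0.05,-0.06,0],[0.13,-0.16,0],[0.21,-0.265,0],[0.29,-0.365,0],[0.37,-0.465,0],[0.45,-0.565,0],[0.53,-0.665,0],[0.58,-0.73,0],[0.5985,-0.752,0],[0.5985,-0.752,0],[0.5985,-0.752,0],[0.5985,-0.752,0]], turn=[[0,0,0],[0,0,0],[0,0,0],[0,0,0],[0,0,0],[0,0,0],[0,0,0],[0,0,0],[0,0,0],[0,0,0],[0,0,0],[0,0,0]], claw=[1,1,1,1,1,1,1,1,1,1,1,1])

```text
clock: 8.85
position: [0.5886, 0.0878, 0.1566]
ee_rot: [0.0, 0.979, 0.206, -0.0]
contact_force: [0.1, -0.1, -0.9]
width: 0.0397
gripper_force: 40.6
```

```bash
python3 - <<'E'
from h import *
for c in ['wrist','top']:
    im=save(c,'p'+c); P=cloud(im); s=manip.get_state(); p=s['position']
    print(c,'shieldtop',topfit(P,p[2]+.058,p[2]+.068,p[:2],.024),'post',topfit(P,.079,.095,(.588,.09),.03))
    print('meter',topfit(P,.052,.068,(.578,.035),.13))
    for q in ['post_foot','round_hole','shield']: print(q,[(np.round(d['point'],4),round(d['score'],2)) for d in manip.place_of(c,q)[:1]])
go((.5885,.09,.1))
E
```

```text
wrist shieldtop (8899, 'mean', array([590.2,  89. , 220.1]), 'zmed', np.float64(220.2), 'rect', array([588.4,  88.7,  40.3,  42.6,  18.1]), 'circ', 589.1, 87.9, 23.8) post (851, 'mean', array([588.8,  91.7,  84. ]), 'zmed', np.float64(84.8), 'rect', array([587.7,  91.3,  25. ,  25.3,   6.5]), 'circ', 588.0, 91.2, 13.1)
meter (24792, 'mean', array([598.6,  41.6,  60.4]), 'zmed', np.float64(60.4), 'rect', array([574.5,  34.5, 191.1, 140.9,  76.7]), 'circ', 574.9, 35.3, 117.6)
post_foot [(array([0.5903, 0.0881, 0.0631]), 0.92)]
round_hole []
shield [(array([0.5886, 0.0914, 0.1774]), 0.92)]
top shieldtop None post None
meter (4807, 'mean', array([565.8,   9.3,  61.2]), 'zmed', np.float64(61.2), 'rect', array([575.3,  33.5, 190.2, 140. ,  76.8]), 'circ', 574.5, 33.7, 116.6)
post_foot [(array([0.5878, 0.0919, 0.0601]), 0.81)]
round_hole [(array([0.5456, 0.026 , 0.0637]), 0.69)]
shield [(array([0.5788, 0.037 , 0.0031]), 0.59)]
delta/0.4: [-0.0003 -0.0027  0.1426] pos [0.589  0.0891 0.157 ] F [-0.1  0.2 -0.7] w 0.0398 gf 40.6 t 9.25 tilt z [ 0. -0. -1.] y [ 0.403 -0.915  0.   ]
```

View pics/pwrist.png

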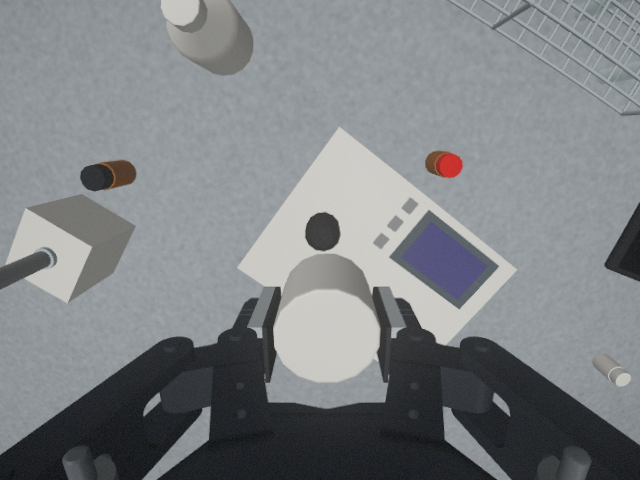

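The shield is held squarely at (327,330), and the post at (322,231) is well in view. By the wrist-camera depth the shield needs about 2 mm more in +y. Now lowering it.

Emit:
carry_out(delta_pos=[[0.0015,-0.0053,0.06],[0.0015,-0.0053,0.12],[0.0015,-0.0053,0.18],[0.0015,-0.0053,0.21],[0.0015,-0.0053,0.225],[0.0015,-0.0053,0.24],[0.0015,-0.0053,0.255],[0.0015,-0.0053,0.265],[0.0015,-0.0053,0.275],[0.0015,-0.0053,0.275]], turn=[[0,0,0],[0,0,0],[0,0,0],[0,0,0],[0,0,0],[0,0,0],[0,0,0],[0,0,0],[0,0,0],[0,0,0]], claw=[1,1,1,1,1,1,1,1,1,1])

```text
clock: 10.25
position: [0.5885, 0.0917, 0.0466]
ee_rot: [-0.0, 0.978, 0.206, -0.0]
contact_force: [-0.6, -0.5, -1.3]
width: 0.0396
gripper_force: 40.6
```

Emit:
carry_out(delta_pos=[[0,0,0.01],[0,0,0.015],[0,0,0.02],[0,0,0.025],[0,0,0.025]], turn=[[0,0,0],[0,0,0],[0,0,0],[0,0,0],[0,0,0]], claw=[1,1,1,1,1])

```text
clock: 10.75
position: [0.5888, 0.0917, 0.0385]
ee_rot: [0.0, 0.978, 0.206, 0.0]
contact_force: [-2.6, 1.0, 9.0]
width: 0.0397
gripper_force: 41.3
```

Emit:
carry_out(delta_pos=[[0,0,0.003],[0,0,0.006],[0,0,0.006]], turn=[[0,0,0],[0,0,0],[0,0,0]], claw=[1,1,1])

```text
clock: 11.05
position: [0.5889, 0.0917, 0.0384]
ee_rot: [0.0, 0.978, 0.207, 0.001]
contact_force: [-6.4, -0.6, 20.9]
width: 0.0394
gripper_force: 42.6
```

```bash
python3 - <<'E'
from h import *
go((.588,.09,.1))
for c in ['wrist','scene']:
    P=cloud(manip.get_image(c)); print(c,topfit(P,.094,.115,(.588,.091),.024),topfit(P,.055,.066,(.545,.026),.06)[4])
E
```

```text
delta/0.4: [-0.0035  0.0031 -0.154 ] pos [0.5889 0.0917 0.0384] F [-6.4 -0.6 20.9] w 0.0394 gf 42.6 t 11.05 tilt z [ 0.002 -0.    -1.   ] y [ 0.404 -0.915  0.001]
wrist (10259, 'mean', array([590.6,  92.7, 102.8]), 'zmed', np.float64(102.1), 'rect', array([588.3,  91.9,  40.7,  44.9,  20.8]), 'circ', 588.2, 91.2, 24.0) 60.4
scene (292, 'mean', array([595.3,  90.9, 102.1]), 'zmed', np.float64(101.8), 'rect', array([594.1,  89.9,  41.8,  35.2,  55. ]), 'circ', 589.9, 91.5, 23.2) 60.3
```

Top of the shield is at 102 mm, so it's home. Now release and rise.

Emit:
carry_out(delta_pos=[[0,0,-0.004],[0,0,-0.004],[0,0,-0.004],[0,0,-0.004],[0,0,-0.004],[0,0,-0.04],[0,0,-0.12],[0,0,-0.22],[0,0,-0.32],[0,0,-0.36],[0,0,-0.36],[0,0,-0.36]], turn=[[0,0,0],[0,0,0],[0,0,0],[0,0,0],[0,0,0],[0,0,0],[0,0,0],[0,0,0],[0,0,0],[0,0,0],[0,0,0],[0,0,0]], claw=[0,-1,-1,-1,-1,-1,-1,-1,-1,-1,-1,-1])

```text
clock: 12.35
position: [0.5882, 0.0917, 0.1776]
ee_rot: [-0.0, 0.978, 0.206, -0.001]
contact_force: [0.0, -0.2, -0.2]
width: 0.0853
gripper_force: 0.0
```

```bash
python3 - <<'E'
from h import *
for c in ['wrist','scene']:
    im=save(c,'r'+c);P=cloud(im); print(c,topfit(P,.094,.115,(.588,.091),.024),topfit(P,.055,.066,(.545,.026),.06)[4])
    print('stylus',topfit(P,.12,.145,(.477,.292),.03),'holder',topfit(P,.062,.077,(.477,.292),.05))
go((.4775,.2885,.18))
E
```

```text
wrist (2253, 'mean', array([589.1,  92.3, 102. ]), 'zmed', np.float64(102.2), 'rect', array([588.1,  92.1,  39.7,  39.8,  24.7]), 'circ', 588.1, 91.8, 20.4) 60.3
stylus (546, 'mean', array([478.8, 288.8, 130.2]), 'zmed', np.float64(132.1), 'rect', array([477.3, 290.2,  13.8,  15.3,  22.7]), 'circ', 477.3, 290.5, 8.0) holder (4060, 'mean', array([481.7, 287.1,  69.9]), 'zmed', np.float64(70.3), 'rect', array([476.7, 290.9,  61.9,  62.2,  80. ]), 'circ', 476.8, 290.5, 42.4)
scene (292, 'mean', array([593.7,  95.4, 101.1]), 'zmed', np.float64(101.8), 'rect', array([591.7,  92.8,  40. ,  39.8,   1.3]), 'circ', 590.7, 92.6, 21.0) 60.2
stylus (87, 'mean', array([480.7, 293.2, 130.1]), 'zmed', np.float64(132.0), 'rect', array([478.9, 291.8,  16.5,  14. ,  65.7]), 'circ', 479.6, 292.1, 9.1) holder (882, 'mean', array([484.1, 296.1,  69.3]), 'zmed', np.float64(69.6), 'rect', array([479.2, 291.2,  67. ,  63.2,  81.9]), 'circ', 478.5, 292.2, 41.9)
delta/0.4: [-0.0526 -0.5613 -0.0081] pos [0.5874 0.0916 0.1764] F [-1.2  0.4 -0. ] w 0.0857 gf 0.0 t 12.45 tilt z [-0.004 -0.    -1.   ] y [ 0.404 -0.915 -0.001]
```

Emit:
carry_out(delta_pos=[[-0.006,-0.06,0],[-0.015,-0.16,0],[-0.025,-0.27,0],[-0.035,-0.37,0],[-0.045,-0.47,0],[-0.054,-0.566,0],[-0.054,-0.566,0],[-0.054,-0.566,0],[-0.054,-0.566,0]], turn=[[0,0,0],[0,0,0],[0,0,0],[0,0,0],[0,0,0],[0,0,0],[0,0,0],[0,0,0],[0,0,0]], claw=[-1,-1,-1,-1,-1,-1,-1,-1,-1])

```text
clock: 13.35
position: [0.4776, 0.2891, 0.1774]
ee_rot: [0.001, 0.979, 0.206, -0.001]
contact_force: [-0.6, 0.3, -0.9]
width: 0.0853
gripper_force: 0.0
```

```bash
python3 - <<'E'
from h import *
im=save('wrist','st1');P=cloud(im)
print('stylus',topfit(P,.125,.145,(.477,.292),.03),'holder',topfit(P,.062,.077,(.477,.292),.05))
for i in range(3): go((.4773,.290,.051)); manip.get_image('top')
E
```

```text
stylus (386, 'mean', array([477.4, 291.3, 133.4]), 'zmed', np.float64(134.1), 'rect', array([476.5, 291.1,  13.6,  13.2,   0.8]), 'circ', 476.6, 291.0, 7.0) holder (4457, 'mean', array([479.3, 292. ,  70.3]), 'zmed', np.float64(70.3), 'rect', array([476.1, 290.8,  60.3,  60.4,  80.9]), 'circ', 476.3, 290.7, 42.3)
delta/0.4: [ 1.000e-04 -3.300e-03  3.167e-01] pos [0.4779 0.2889 0.1777] F [-0.3  0.1 -0.2] w 0.0855 gf 0.0 t 13.4 tilt z [-0.001 -0.001 -1.   ] y [ 0.403 -0.915  0.001]
delta/0.4: [-2.000e-04 -3.400e-03  3.172e-01] pos [0.478  0.2889 0.1779] F [-0.   0.1  0.6] w 0.0848 gf 0.0 t 13.45 tilt z [-0.001 -0.001 -1.   ] y [ 0.402 -0.915  0.001]
delta/0.4: [-0.0006 -0.0034  0.3177] pos [0.4781 0.2889 0.1781] F [-0.5  0.4  0.1] w 0.0854 gf 0.0 t 13.5 tilt z [-0.    -0.001 -1.   ] y [ 0.402 -0.916  0.   ]
```

View pics/st1.png

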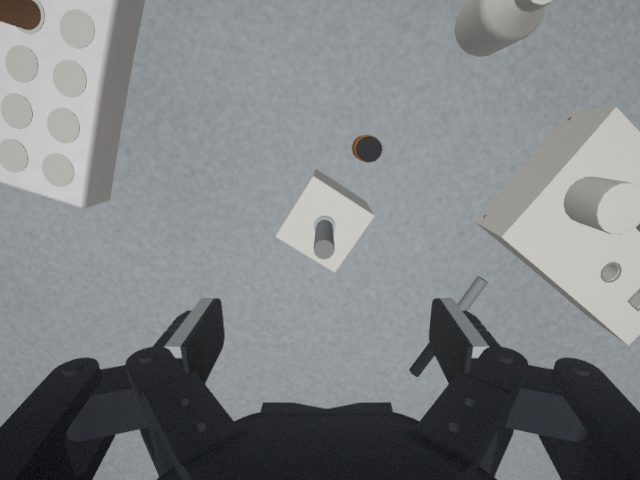

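The wrist view shows the stylus top at (323,248) on the block, centred between the open fingers. The shield sits on its post at (600,205). Descend and grip.

Emit:
carry_out(delta_pos=[[-0.001,-0.006,0.06],[-0.001,-0.006,0.14],[-0.001,-0.006,0.22],[-0.001,-0.006,0.29],[-0.001,-0.006,0.317],[-0.001,-0.006,0.317],[-0.001,-0.006,0.317],[-0.001,-0.006,0.317],[-0.001,-0.006,0.317],[-0.001,-0.006,0.317],[-0.001,-0.006,0.317],[-0.001,-0.006,0.317]], turn=[[0,0,0],[0,0,0],[0,0,0],[0,0,0],[0,0,0],[0,0,0],[0,0,0],[0,0,0],[0,0,0],[0,0,0],[0,0,0],[0,0,0]], claw=[-1,-1,-1,-1,-1,-1,1,1,1,1,1,1], force=70)

```text
clock: 14.75
position: [0.4764, 0.2922, 0.0522]
ee_rot: [-0.0, 0.978, 0.206, 0.0]
contact_force: [-0.5, -0.0, 2.5]
width: 0.0126
gripper_force: 68.1
```

Emit:
carry_out(delta_pos=[[0,0,-0.04],[0,0,-0.1],[0,0,-0.2],[0,0,-0.3],[0,0,-0.3],[0,0,-0.3]], turn=[[0,0,0],[0,0,0],[0,0,0],[0,0,0],[0,0,0],[0,0,0]], claw=[1,1,1,1,1,1])

```text
clock: 15.35
position: [0.4765, 0.2923, 0.1724]
ee_rot: [-0.0, 0.978, 0.206, 0.001]
contact_force: [-0.8, -0.5, -1.2]
width: 0.0123
gripper_force: 68.4
```

```bash
python3 - <<'E'
from h import *
go((.5428,.0262,.17))
for c in ['scene','top','wrist']:
    im=save(c,'g'+c);P=cloud(im);p=manip.get_state()['position']
    m=(np.hypot(P[...,0]-p[0],P[...,1]-p[1])<.025)&(P[...,2]>.08)&(P[...,2]<p[2]+.02)
    q=P[m]
    print(c,len(q))
    for lo in np.arange(-.08,.02,.012):
        k=q[(q[:,2]-p[2]>lo)&(q[:,2]-p[2]<lo+.012)]
        if len(k): print('  %.3f'%lo,len(k),np.round((k.mean(0)-p)*1000,1),np.round((k[:,2].min()-p[2])*1000,1))
    print([(np.round(d['point'],4),round(d['score'],2)) for d in manip.place_of(c,'stylus')[:2]])
E
```

```text
delta/0.4: [-0.117   0.6755  0.0059] pos [0.4765 0.2923 0.1724] F [-0.8 -0.5 -1.2] w 0.0123 gf 68.4 t 15.35 tilt z [ 0.002  0.001 -1.   ] y [ 0.404 -0.915  0.   ]
scene 126
  -0.044 18 [  3.6   2.2 -36.2] -41.2
  -0.032 26 [  3.7   2.1 -25.7] -30.6
  -0.020 28 [  3.7   2.4 -13.3] -19.7
  -0.008 24 [ 3.7  2.  -1.7] -7.3
  0.004 26 [3.9 2.2 9.7] 4.2
  0.016 4 [ 6.2  5.  19.4] 18.7
[(array([0.476 , 0.2928, 0.1288]), 0.92)]
top 24
  -0.044 8 [  0.5  -4.5 -35.3] -38.3
  -0.032 7 [ -0.1  -4.5 -26.1] -30.3
  -0.020 6 [ -1.1  -4.7 -14.2] -16.6
  -0.008 3 [-1.6 -4.7 -5.3] -7.4
[(array([ 0.5539, -0.2693, -0.001 ]), 0.68), (array([0.4713, 0.2905, 0.1269]), 0.46)]
wrist 330
  -0.044 46 [  1.3   0.8 -36.9] -42.3
  -0.032 73 [  1.4   0.9 -25.8] -31.9
  -0.020 79 [  1.4   1.2 -13.7] -19.8
  -0.008 80 [ 1.7  1.1 -2.7] -7.9
  0.016 52 [ 5.8  2.9 18.7] 16.8
[(array([0.4725, 0.2905, 0.1276]), 0.56)]
```

```bash
python3 -c "
import cv2
a=cv2.imread('pics/gscene.png')[100:340,330:570];b=cv2.imread('pics/gwrist.png')[150:400,200:450]
cv2.imwrite('pics/g.png',cv2.hconcat([cv2.resize(a,(400,400)),cv2.resize(b,(400,400))]))"
```

```text
(no output)
```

View pics/g.png

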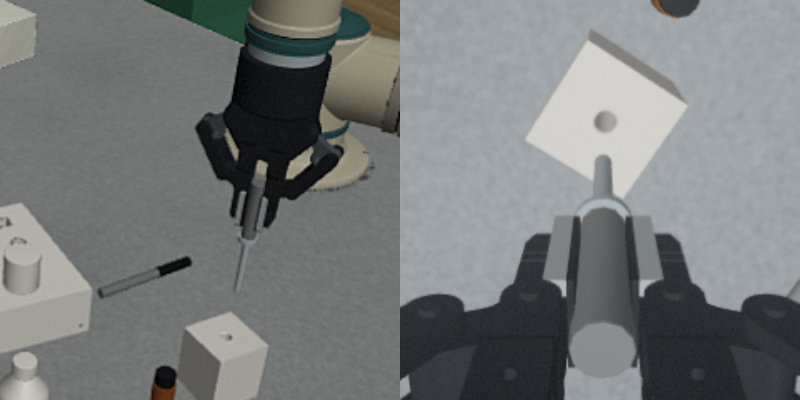

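The stylus hangs straight and centred in the grip, its tip about 44 mm below the reported TCP. Carry it over the round hole.

Emit:
carry_out(delta_pos=[[-0.01,0.06,0],[-0.028,0.16,0],[-0.045,0.26,0],[-0.062,0.36,0],[-0.08,0.46,0],[-0.097,0.56,0],[-0.11,0.64,0],[-0.116,0.674,0],[-0.116,0.674,0],[-0.116,0.674,0],[-0.116,0.674,0]], turn=[[0,0,0],[0,0,0],[0,0,0],[0,0,0],[0,0,0],[0,0,0],[0,0,0],[0,0,0],[0,0,0],[0,0,0],[0,0,0]], claw=[1,1,1,1,1,1,1,1,1,1,1])

```text
clock: 16.75
position: [0.5421, 0.0283, 0.1715]
ee_rot: [-0.0, 0.978, 0.207, -0.0]
contact_force: [0.7, 0.4, -0.5]
width: 0.0124
gripper_force: 68.4
```

```bash
python3 - <<'E'
from h import *
for c in ['wrist','scene','top']:
    im=save(c,'a'+c);P=cloud(im);p=manip.get_state()['position']
    m=(np.hypot(P[...,0]-p[0],P[...,1]-p[1])<.015)&(P[...,2]>.11)&(P[...,2]<p[2]+.01); q=P[m]
    print(c,len(q),'rod',np.round(q.mean(0)*1000,1) if len(q) else '','zmin',q[:,2].min() if len(q) else '')
    print('meter',topfit(P,.052,.068,(.578,.035),.13)[6])
    m=(np.hypot(P[...,0]-.5425,P[...,1]-.0262)<.014)&(P[...,2]<.056)&(P[...,2]>.03);q=P[m]
    print('hole',len(q),np.round(q.mean(0)*1000,1) if len(q) else '')
    for n in ['round_hole','square_hole','shield']: print(n,[(np.round(d['point'],4),round(d['score'],2)) for d in manip.place_of(c,n)[:2]])
go((.543,.027,.1))
E
python3 -c "
import cv2
a=cv2.imread('pics/ascene.png')[160:360,220:420];b=cv2.imread('pics/awrist.png')[100:400,200:500]
cv2.imwrite('pics/a.png',cv2.hconcat([cv2.resize(a,(400,400)),cv2.resize(b,(400,400))]))"
```

```text
wrist 277 rod [543.8  29.4 154.1] zmin 0.1292936035052614
meter [574.3  34.8 191.  141.   76.9]
hole 246 [538.3  25.3  42.8]
round_hole [(array([0.5425, 0.0289, 0.0639]), 0.79)]
square_hole [(array([ 0.5324, -0.0212,  0.0549]), 0.67)]
shield [(array([0.5892, 0.0966, 0.0603]), 0.94)]
scene 87 rod [545.9  29.4 154.8] zmin 0.12693410643969938
meter [577.5  34.6 197.4 143.3  76.5]
hole 4 [540.3  19.2  55.2]
round_hole [(array([0.5443, 0.0283, 0.0644]), 0.8), (array([ 6.742e-01,  1.350e-02, -3.000e-04]), 0.38)]
square_hole [(array([ 0.5317, -0.0202,  0.0596]), 0.82)]
shield [(array([0.5864, 0.0916, 0.0628]), 0.72)]
top 0 rod  zmin 
meter [502.2  21.1  22.3  91.6   2.1]
hole 0 
round_hole []
square_hole []
shield []
delta/0.4: [ 0.001  -0.0003  0.1793] pos [0.5426 0.0267 0.1717] F [ 1.  -0.1 -0.3] w 0.012 gf 68.4 t 17.35 tilt z [ 0. -0. -1.] y [ 0.404 -0.915  0.   ]
```

View pics/a.png

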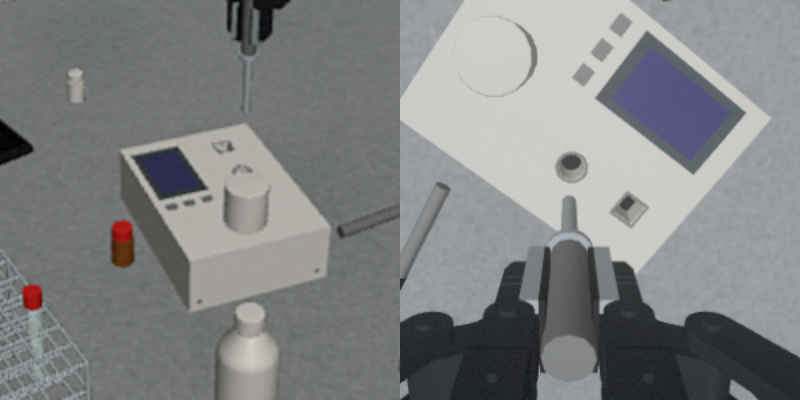

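The stylus tip points just short of the round hole, whose rim is at about (328,224) in the wrist picture. I'll project that rim to the panel and compare it with the rod axis in the same camera.

```bash
python3 - <<'E'
from h import *
im=manip.get_image('wrist');P=cloud(im)
g=cv2.cvtColor(im['image'],cv2.COLOR_RGB2GRAY)
sub=g[200:250,300:356]; ok=((sub<185)).astype(np.uint8)
n,l,st,ce=cv2.connectedComponentsWithStats(ok)
for i in range(1,n):
    if st[i,4]>50: print(st[i],ce[i]+[300,200])
def at(u,v,z):
    K=np.array([[im['fx'],0,im['cx']],[0,im['fy'],im['cy']],[0,0,1.]])
    x=cv2.undistortPoints(np.array([[[u,v]]],float),K,np.array([im['k1'],0,0,0.]))[0,0]
    T=np.linalg.inv(im['world_to_cam']);d=T[:3,:3]@np.r_[x,1];return T[:3,3]+d*(z-T[2,3])/d[2]
print(at(328.2,224.5,.0604),im['world_to_cam'].tolist())
p=manip.get_state()['position'];print(p)
m=(np.hypot(P[...,0]-p[0],P[...,1]-p[1])<.015)&(P[...,2]>.11)&(P[...,2]<p[2]+.005)
v,u=np.nonzero(m)
for r in range(v.min(),v.max(),5):
    k=u[v==r]; 
    if len(k): print(r,k.min(),k.max(),np.round(P[r,k].mean(0)*1000,1))
E
```

```text
[ 14  13  25  25 475] [326.14736842 225.17263158]
[0.54299065 0.02578151 0.0604    ] [[0.4041861045320507, -0.9146766454254278, -0.0004766723139058231, -0.19426455346004393], [-0.8774387409385341, -0.3878781403290632, 0.28222651214063815, 0.4562423007640308], [-0.25833089014558147, -0.11365378378283807, -0.9593476787007087, 0.4990984584366728], [0.0, 0.0, 0.0, 1.0]]
[0.5426355  0.02671817 0.17168438]
247 324 329 [544.5  28.  130.9]
252 322 332 [544.3  27.6 140. ]
257 322 332 [544.4  27.6 149.7]
262 321 332 [544.3  27.9 158.7]
267 321 332 [544.4  28.  167.1]
```

Emit:
carry_out(delta_pos=[[0.0025,0.001,0.05],[0.0025,0.001,0.1],[0.0025,0.001,0.13],[0.0025,0.001,0.16],[0.0025,0.001,0.18],[0.0025,0.001,0.2],[0.0025,0.001,0.2],[0.0025,0.001,0.2]], turn=[[0,0,0],[0,0,0],[0,0,0],[0,0,0],[0,0,0],[0,0,0],[0,0,0],[0,0,0]], claw=[1,1,1,1,1,1,1,1])

```text
clock: 18.2
position: [0.544, 0.0268, 0.0919]
ee_rot: [0.0, 0.978, 0.206, 0.0]
contact_force: [-0.5, 0.0, -0.5]
width: 0.0123
gripper_force: 68.4
```

```bash
python3 -c "
from h import *
for i in range(3): go((.543,.027,.079)); manip.get_image('wrist')"
```

```text
delta/0.4: [-0.0021 -0.0016  0.0322] pos [0.544  0.0268 0.0919] F [-0.5  0.  -0.5] w 0.0123 gf 68.4 t 18.2 tilt z [ 0.001 -0.    -1.   ] y [ 0.404 -0.915  0.   ]
delta/0.4: [-0.0026 -0.0018  0.0329] pos [0.5442 0.0267 0.0922] F [ 0.5  0.7 -0. ] w 0.0122 gf 68.4 t 18.25 tilt z [ 0.001 -0.    -1.   ] y [ 0.404 -0.915  0.001]
delta/0.4: [-0.0027 -0.0019  0.0332] pos [0.5443 0.0267 0.0923] F [ 0.4 -0.3 -1.1] w 0.0123 gf 68.4 t 18.3 tilt z [ 0.001 -0.    -1.   ] y [ 0.404 -0.915  0.001]
```

Emit:
carry_out(delta_pos=[[0,0,0.005],[0,0,0.01],[0,0,0.015],[0,0,0.02],[0,0,0.023],[0,0,0.025],[0,0,0.025],[0,0,0.025]], turn=[[0,0,0],[0,0,0],[0,0,0],[0,0,0],[0,0,0],[0,0,0],[0,0,0],[0,0,0]], claw=[1,1,1,1,1,1,1,1])

```text
clock: 19.15
position: [0.5438, 0.0268, 0.0819]
ee_rot: [0.0, 0.978, 0.206, 0.0]
contact_force: [-0.5, 0.1, 1.9]
width: 0.0123
gripper_force: 68.6
```

Emit:
carry_out(delta_pos=[[0,0,0.004],[0,0,0.007],[0,0,0.007],[0,0,0.007]], turn=[[0,0,0],[0,0,0],[0,0,0],[0,0,0]], claw=[1,1,1,1])

```text
clock: 19.55
position: [0.5438, 0.0268, 0.079]
ee_rot: [0.0, 0.978, 0.206, 0.0]
contact_force: [-0.4, 1.2, 4.7]
width: 0.0125
gripper_force: 69.0
```

Emit:
carry_out(delta_pos=[[0,0,0.003],[0,0,0.005],[0,0,0.005],[0,0,0.005]], turn=[[0,0,0],[0,0,0],[0,0,0],[0,0,0]], claw=[1,1,1,1])

```text
clock: 19.95
position: [0.5443, 0.0268, 0.0785]
ee_rot: [0.0, 0.978, 0.206, 0.001]
contact_force: [-1.7, 0.4, 12.4]
width: 0.0123
gripper_force: 70.0
```

```bash
python3 - <<'E'
from h import *
for c in ['wrist','scene','wrist']:
    P=cloud(save(c,'z'+c)); print(c,topfit(P,.094,.115,(.588,.091),.024),topfit(P,.055,.066,(.56,.026),.06)[4]); go((.543,.027,.079))
E
python3 -c "
import cv2
a=cv2.imread('pics/zscene.png')[160:360,220:420];b=cv2.imread('pics/zwrist.png')[100:400,200:500]
cv2.imwrite('pics/z.png',cv2.hconcat([cv2.resize(a,(400,400)),cv2.resize(b,(400,400))]))"
```

```text
wrist (7064, 'mean', array([588.9,  91.4, 101.9]), 'zmed', np.float64(102.0), 'rect', array([588.2,  91.6,  40.2,  39.8,  24.2]), 'circ', 588.2, 91.9, 20.5) 60.3
delta/0.4: [-0.0027 -0.0018 -0.0012] pos [0.5443 0.0268 0.0785] F [-2.5  0.3 11.8] w 0.0124 gf 70.0 t 20.0 tilt z [ 0.002 -0.    -1.   ] y [ 0.404 -0.915  0.001]
scene (287, 'mean', array([593.5,  95.4, 101.2]), 'zmed', np.float64(101.8), 'rect', array([591.8,  92.9,  40.2,  38.4,  52.9]), 'circ', 591.5, 92.4, 21.2) 60.3
delta/0.4: [-0.0027 -0.0017 -0.0012] pos [0.5442 0.0268 0.0785] F [-2.5  1.  13.1] w 0.0126 gf 70.0 t 20.05 tilt z [ 0.002 -0.    -1.   ] y [ 0.404 -0.915  0.001]
wrist (7063, 'mean', array([588.9,  91.4, 101.9]), 'zmed', np.float64(102.0), 'rect', array([588. ,  91.7,  40.2,  39.8,  25.9]), 'circ', 588.2, 91.8, 20.5) 60.3
delta/0.4: [-0.0028 -0.0017 -0.0012] pos [0.5443 0.0268 0.0785] F [-2.4  0.8 10.3] w 0.0121 gf 70.0 t 20.1 tilt z [ 0.002 -0.    -1.   ] y [ 0.404 -0.915  0.001]
```

View pics/z.png

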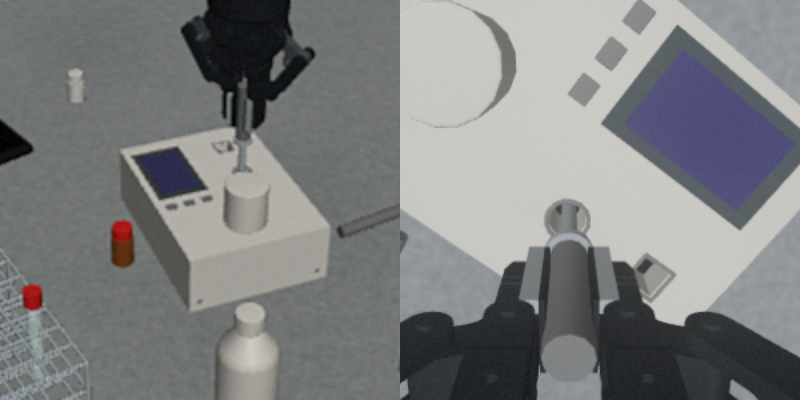

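The rod is inside the round hole and holding against the stop at a steady 12 N or so. The shield is home, with its top at 102 mm. Handing in.

```bash
python3 -c "
from rig import manip
print(manip.sign_off())"
```

```text
the job is handed in; nothing more can be done
None
```

I handed the job in with the shield home on the post (its top at 102 mm) and released, and the gripped stylus holding the zero key against its stop at about 12 N; the hand-in gave no verdict.

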